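# Close up the paint rack

### The job

Tidy the paint rack: with the fingertips, push the touching row of four square paint pots along its channel as one train until it is fully home against the end stop, without lifting, tipping or letting the row come apart. Then push the red gate arm shut, straight across the channel behind the last pot. Leave the two paint bottles and the brush cup alone.

Things in the scene. Friction and masses are not known exactly. Their poses are not given: they have to be found in the camera images.
- tray: wooden paint rack screwed to the table, board 360 x 68 x 12 mm. Origin: centre of its underside on the table, z up, +x along the channel to the end stop. Channel floor 12 mm above the table, 48 mm wide (y -24 to +24); side rails 10 mm thick, tops 26 mm above the table; open at x = -180 mm. Catch: wooden block on the +y rail, x -20.5 to -10.5, y 25 to 34 mm, top 52 mm, where the shut gate rests
- stop_face (a point): middle of the end stop's inner face (rack x = +165 mm, y = 0) at channel floor height; the stop is a darker wooden block, top 64 mm above the table. At home the train (180 mm long) touches this face: pot centres 22.5, 67.5, 112.5 and 157.5 mm from it
- pot1: pink closed square paint pot, 45 x 45 x 50 mm high plus a white cap (34 mm across, 12 mm high); first of the row, nearest the end stop. Origin: centre of its underside, axes as the rack's; 80 to 150 g; slides in the channel
- pot2: lime green closed square paint pot, 45 x 45 x 50 mm high plus a white cap (34 mm across, 12 mm high); second of the row. Origin: centre of its underside, axes as the rack's; 80 to 150 g; slides in the channel
- pot3: blue closed square paint pot, 45 x 45 x 50 mm high plus a white cap (34 mm across, 12 mm high); third of the row. Origin: centre of its underside, axes as the rack's; 80 to 150 g; slides in the channel
- pot4: orange closed square paint pot, 45 x 45 x 50 mm high plus a white cap (34 mm across, 12 mm high); last of the row, farthest from the end stop; its rear face, towards rack -x, is the one to push. At the start the whole row stands 50 to 105 mm short of the stop. Origin: centre of its underside, axes as the rack's; 80 to 150 g; slides in the channel
- gate (a joint): angle of the red gate arm about its vertical pivot, rad; grows clockwise seen from above. 0: arm 130 degrees open, pointing to rack -x and -y; 0.70: along rack -x; 2.269 (limit, shut): along rack +y across the channel, front face 6 mm behind the last pot of a row that is home. Starts between 0 and 0.5. Slight friction (about 0.6 N at the tip); stays where left
- gate_pivot (a point): point on the gate's pivot axis, 40 mm above the table, rack x = -27, y = -46 mm, over a dark wooden boss (x -45 to -9, y -59 to -33 mm, top 26 mm)
- gate_tip (a point): point on the centre line of the red gate arm near its free end, 88 mm from the pivot axis. The arm is a straight bar 95 mm long (7 mm behind the pivot to 88 mm ahead), 12 mm thick, from 30 to 50 mm above the table
- pink_bottle: pink paint bottle with a pink nozzle, 42 mm across, 140 mm high, standing on the table beside the rack; origin at the centre of its underside; to be left alone
- lime_bottle: lime paint bottle with a pink nozzle, 42 mm across, 140 mm high, standing on the table past the end stop; origin at the centre of its underside; to be left alone
- brush_cup: white cup with three brushes, 72 mm across, cup 90 mm and brushes about 165 mm high, standing on the table beside the rack; origin at the centre of its underside; to be left alone
Not all that is in view belongs to the job. There is more than one size of the pot3; the job needs the smallest.

How it is judged:
By the outcome, as a careful person would: the job done as asked, in the order asked, and still so for the second after the job is handed in, with the robot touching nothing.
It also fails if it takes over 48 s, if anything falls off the work surface, if the arm or the gripper's body presses on something with over 40 N, if the wrist force passes 120 N, or if a joint passes its speed limit or range.

### The arm

A 6-joint arm with a two-finger parallel gripper is mounted at the origin on the work surface. World frame = base frame: x ahead of the robot, y to its left, z up, the work surface at z = 0. Lengths are in m, angles in rad, forces in N, time in s.
With the tool pointing down it reaches from about 0.425 to 0.95 m from the base axis. Payload 3.5 kg.
Tool frame: the origin (TCP) lies midway between the tips of the shut fingers; the grasp point (between the pads) lies ctrl.pinch_z behind it (ctrl.pinch_z is the distance from the TCP to the grasp point, in m); z points along the fingers, y is the direction in which the jaws open and shut (so a half turn about z gives the same grasp; the last joint's range is limited). The gripper opens to 85 mm and grips with 20 to 120 N. Pads are 22 mm wide; open, the fingers measure 114 mm over their backs; the gripper's body (76 mm by 85 mm) begins 54 mm behind the grasp point. The pads swing forward as they close: fully open they stand 13 mm farther back than shut.
Start: joints at [-1.482, 0.286, 1.577, -0, 1.279, -0.15], TCP at [0.16, -0.656, 0.231] pointing down, gripper open.
Joint ranges: [-2.77, 2.77], [-0.9, 2.22], [0.21, 2.48], [-1.53, 4.67], [0.24, 2.81], [-2.84, 2.84]. Speed limits (rad/s): [2.79, 2.79, 3.14, 3.14, 3.14, 3.14].

### API

Orientations are given as a unit quaternion [x, y, z, w].
In Python, from cell import ctrl gives the robot as it stands.
- The arm moves only by the shell command python3 -m inch 'ROWS' [FORCE]. ROWS is text: rows parted by semicolons, each of 7 numbers parted by spaces: the closure, from -1 (fully open) to 1 (shut), so that 0 is half open, then the shift along the tool's x, y, z in cm, then the turn, a rotation vector about the tool's x, y, z in rad. In form: fingers x y z rx ry rz; .... A call has exactly 10 rows; each row is the pose to reach, as a shift and turn from the pose measured when the call began, along the tool's axes at that moment; what a row does not reach only later rows make up. A row lasts 1/12 s, in which the tool goes at most 41.7 mm and 7.16 degrees, less where a joint would pass 70% of its speed; a pose out of reach is approached as far as the arm can. A call with a gripper value outside its range is refused whole. The fingers move at their own pace and stop on an object; FORCE is the grip in N (left out, the last holds). Time passes only in rows, so rows that repeat a pose let the fingers close, or fill a call up. It gives the time, the measured TCP pose, the force and the opening at its end, in the units of the state.
- ctrl.get_state(): the state, without advancing time (a new reading comes with each control period).
- ctrl.read_camera(name): name is "scene" or "top" or "wrist"; returns a dict with "color" (400x640x3 uint8, red, green, blue), "fx", "fy", "cx", "cy" (pixels), "R" (3x3) and "t" (3): a world point X has camera coordinates R X + t. Camera axes: x right, y down, z forward; pixel columns grow to the right and rows downward; lengths in m; the calibration is good to about 2 mm. A picture is of the moment at which its call begins. There is no depth.
- ctrl.close_job(): hands the job in, once; it reports no verdict.
Trained networks look in a picture, given as the dict that the camera call returned (one of the last four; its "shot" number tells which), for a name from the list of things; names that differ only in an ending like _2 or _b are one class to them, and where a whole thing is asked for, a point or a joint stands for the part that bears it (a point fixed in the world has none). Each returns a list of dicts, best first, with "conf" (0 to 1); they miss things now and then, are a little off and sometimes report something else, mostly with a low value. They report only what shows in the picture. A call takes as long as a camera call. They do not tell look-alikes from the thing itself.
- ctrl.outline_of(picture, label): "pixels" (400x640 bool, what is visible of it) and "box" ([left, top, width, height] in pixels, round what is visible of it).
The state is a dict: "time_s": time; "joint_pos": joint angles; "qvel": joint speeds; "effort": joint torques, N m; "position": TCP position; "tool_rot": TCP orientation; "force": force on the tool from outside, world axes, zero at the start; "moment": the same for the moment, N m; "grip_width": opening from 0.0 (shut) to 1.0 (fully open).
Only numpy, scipy, OpenCV 4.12 (cv2) and the standard library are available. Lean on these libraries where they do the work, as an engineer would, in place of code of your own. Each camera call takes 0.05 s, during which the arm holds its last target. There are 200 camera calls.

## Working session

There is one attempt and no reset: what is moved stays moved. The work goes in short steps, Python scripts to look and compute and a shell command to move; the robot and the scene stay as the last step left them, time stands still between calls to the robot, and variables do not carry over. Pictures are saved under pics/ and viewed, about 8 in all and at most 12, crops included, and the job is handed in when it is done.

```bash
mkdir -p pics; ls; python3 - <<'E'
from cell import ctrl
import cv2,numpy as np
s=ctrl.get_state();print(s['position'],s['tool_rot'],ctrl.pinch_z,s['time_s'],s['grip_width'])
for n in ['top','scene']:
    p=ctrl.read_camera(n);cv2.imwrite(f'pics/{n}0.png',p['color'][...,::-1])
    print(n,p['fx'],p['cx'],p['cy'],np.round(p['R'],3).tolist(),np.round(p['t'],3))
    for l in ['tray','pot1','pot2','pot3','pot4','gate','pink_bottle','lime_bottle','brush_cup']:
        print(l,[(round(float(d['conf']),2),[int(v) for v in d['box']],int(d['pixels'].sum())) for d in ctrl.outline_of(p,l)[:3]])
E
```

```text
pics
[ 0.15963972 -0.65517409  0.22992634] [ 9.92881013e-01  1.19104449e-01  3.38528140e-05 -1.19297293e-03] 0.0187 0.0 1.0030394214139617
top 464.06067383294 318.30571545418627 198.41868611309957 [[0.009, -1.0, -0.028], [-0.99, -0.005, -0.138], [0.138, 0.029, -0.99]] [0.099 0.584 0.919]
tray [(0.75, [244, 177, 177, 71], 4113)]
pot1 [(0.94, [326, 100, 30, 40], 1199), (0.82, [292, 213, 24, 26], 493), (0.75, [359, 204, 28, 24], 507)]
pot2 [(0.94, [326, 100, 30, 40], 1199), (0.82, [292, 213, 24, 26], 493), (0.75, [359, 204, 28, 24], 507)]
pot3 [(0.94, [326, 100, 30, 40], 1199), (0.82, [292, 213, 24, 26], 493), (0.75, [359, 204, 28, 24], 507)]
pot4 [(0.94, [326, 100, 30, 40], 1199), (0.82, [292, 213, 24, 26], 493), (0.75, [359, 204, 28, 24], 507)]
gate [(0.72, [338, 176, 44, 25], 334), (0.53, [266, 274, 40, 38], 1165)]
pink_bottle [(0.65, [254, 159, 24, 23], 463)]
lime_bottle [(0.58, [195, 233, 28, 21], 523)]
brush_cup [(0.72, [268, 275, 39, 35], 1146), (0.16, [247, 175, 173, 75], 4146)]
scene 434.30686547434163 316.49976872325806 208.287105921257 [[-0.001, 1.0, 0.0], [0.848, 0.001, -0.531], [-0.531, -0.0, -0.848]] [-0.092 -0.436  1.068]
tray [(0.59, [434, 148, 37, 56], 1158), (0.35, [199, 168, 212, 89], 6068)]
pot1 [(0.86, [272, 191, 29, 39], 913), (0.78, [261, 301, 51, 59], 2580), (0.69, [297, 187, 33, 34], 857)]
pot2 [(0.86, [272, 191, 29, 39], 913), (0.78, [261, 301, 51, 59], 2580), (0.69, [297, 187, 33, 34], 857)]
pot3 [(0.86, [272, 191, 29, 39], 913), (0.78, [261, 301, 51, 59], 2580), (0.69, [297, 187, 33, 34], 857)]
pot4 [(0.86, [272, 191, 29, 39], 913), (0.78, [261, 301, 51, 59], 2580), (0.69, [297, 187, 33, 34], 857)]
gate [(0.76, [241, 220, 52, 39], 698)]
pink_bottle [(0.68, [378, 229, 25, 54], 1097)]
lime_bottle [(0.77, [435, 147, 34, 56], 1062)]
brush_cup [(0.68, [333, 85, 40, 85], 2169)]
```

```bash
python3 - <<'E'
import cv2
a=cv2.imread('pics/top0.png')[70:330,170:470];cv2.imwrite('pics/top0c.png',cv2.resize(a,None,fx=2.3,fy=2.3,interpolation=2))
a=cv2.imread('pics/scene0.png')[70:370,160:500];cv2.imwrite('pics/scene0c.png',cv2.resize(a,None,fx=2,fy=2,interpolation=2))
E
```

```text
(no output)
```

View pics/top0c.png

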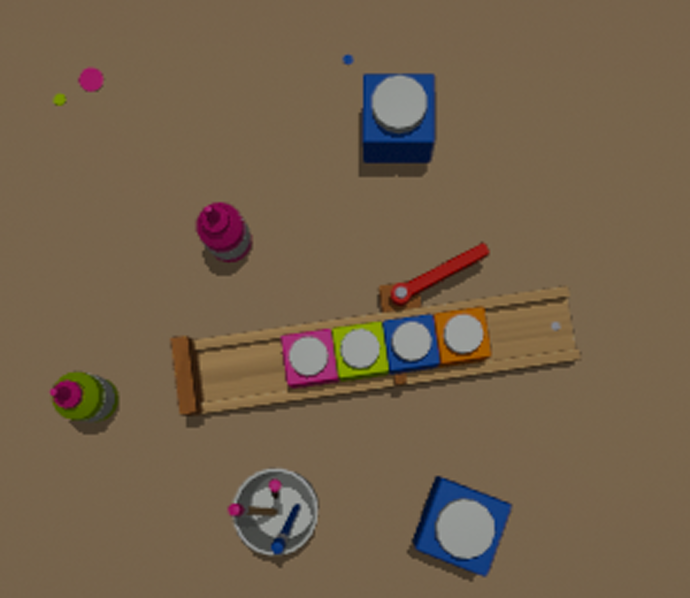

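View pics/scene0c.png

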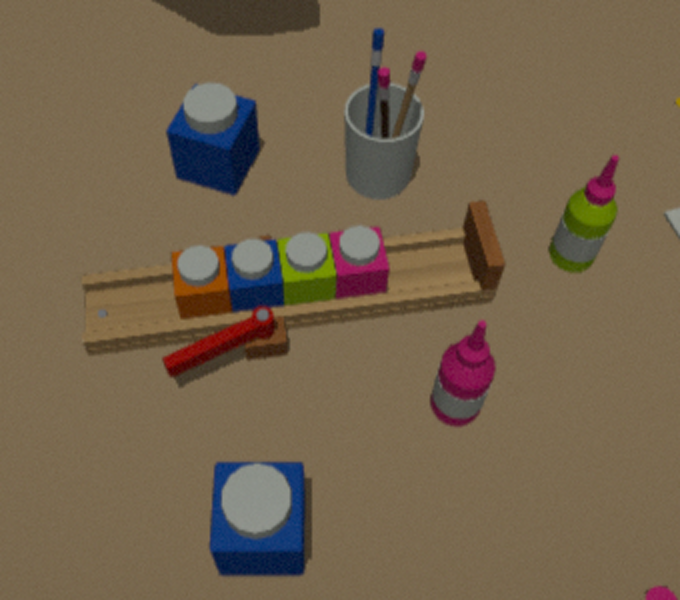

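The views show the pot row mid-channel (top crop cap centres about (309,356) to (463,334)). The end stop is at the left, and the gate is open from its pivot (401,293) to its tip (486,248). The two bigger blue pots are decoys outside the rack. Next I fit the rack pose and overlay it on both pictures.

```bash
cat > h.py <<'E'
import numpy as np,cv2
from scipy.optimize import least_squares
def proj(c,X):
    X=np.atleast_2d(X)@np.array(c['R']).T+np.array(c['t']);return np.c_[c['fx']*X[:,0]/X[:,2]+c['cx'],c['fy']*X[:,1]/X[:,2]+c['cy']]
def r2w(p,X):
    X=np.atleast_2d(np.array(X,float));c,s=np.cos(p[2]),np.sin(p[2])
    return np.c_[p[0]+c*X[:,0]-s*X[:,1],p[1]+s*X[:,0]+c*X[:,1],X[:,2]]
def gate(g,L=.088,z=.05):
    a=-(np.radians(180+40.1)-0)+0; a=np.radians(220.1)-g   # 0: 130 open from +y(90deg)->220; 0.70->180; 2.269->90
    return [-.027+L*np.cos(a),-.046+L*np.sin(a),z]
def caps(c,p,s):
    """white cap centroids near predicted"""
    hsv=cv2.cvtColor(c['color'],cv2.COLOR_RGB2HSV);m=((hsv[...,1]<70)&(hsv[...,2]>100)).astype(np.uint8)
    n,_,st,ce=cv2.connectedComponentsWithStats(m);pr=proj(c,r2w(p,[[s-.045*k,0,.074] for k in range(4)]));out=[]
    for q in pr:
        i=min([i for i in range(1,n) if 60<st[i,4]<1500],key=lambda i:np.hypot(*(ce[i]-q)));out.append(ce[i])
    return np.array(out)
E
cat > fit.py <<'E'
from cell import ctrl
from h import *
T=ctrl.read_camera('top');S=ctrl.read_camera('scene')
t=lambda u,v:(170+u/2.3,70+v/2.3); s=lambda u,v:(160+u/2,70+v/2)
obs=[(T,[-.18,-.034,.026],t(567,289)),(T,[-.18,.034,.026],t(579,353)),(T,[-.027,-.046,.053],t(401,293)),
(S,[-.18,.034,.026],s(83,278)),(S,[-.18,-.034,.026],s(87,345)),(S,[-.027,-.046,.053],s(263,315))]
gobs=[(T,t(485,249)),(S,s(171,366))]
caps0=lambda c:caps(c,p0,s0)
# rough start from the top view, cap height 74 mm
f=lambda q:np.concatenate([(proj(c,r2w(q[:3],X))-o).ravel() for c,X,o in obs]+[(proj(c,r2w(q[:3],[gate(q[4])]))-o).ravel() for c,o in gobs]+ex(q))
ex=lambda q:[]
q=least_squares(f,[.6,-.05,1.6,.05,.2]).x
cT=[t(309,356),t(360,348),t(412,341),t(463,334)]
ex=lambda q:[(proj(T,r2w(q[:3],[[q[3]-.045*k,0,.074] for k in range(4)]))-cT).ravel()]
q=least_squares(f,q).x
kT,kS=caps(T,q,q[3]),caps(S,q,q[3])
print(np.round(kT-cT,1).tolist())
ex=lambda q:[(proj(c,r2w(q[:3],[[q[3]-.045*k,0,.0735] for k in range(4)]))-k_).ravel()*2 for c,k_ in((T,kT),(S,kS))]
r=least_squares(f,q,loss='soft_l1');q=r.x
print('x y yaw s g',np.round(q,4),np.round(f(q).reshape(-1,2),1).tolist())
np.save('q.npy',q)
def box(x0,x1,y0,y1,z0,z1):return [[x,y,z] for z in(z0,z1) for x,y in((x0,y0),(x1,y0),(x1,y1),(x0,y1))]
for n,c,(x0,y0,w,h) in(('top',T,(190,140,250,140)),('scene',S,(180,130,260,140))):
    im=cv2.resize(c['color'][...,::-1],None,fx=3,fy=3,interpolation=2)
    for b in [box(-.18,.18,-.034,.034,0,.026),box(.165,.18,-.034,.034,.012,.064),box(-.0205,-.0105,.025,.034,.026,.052)]+[box(q[3]-.045*k-.0225,q[3]-.045*k+.0225,-.0225,.0225,.012,.062) for k in range(4)]:
        P=((proj(c,r2w(q[:3],b))+.5)*3).astype(int)
        cv2.polylines(im,[P[4:]],True,(0,255,255));cv2.polylines(im,[P[:4]],True,(255,255,0))
    P=((proj(c,r2w(q[:3],[gate(q[4],0),gate(q[4])]))+.5)*3).astype(int);cv2.line(im,P[0].tolist(),P[1].tolist(),(0,255,0))
    cv2.imwrite(f'pics/{n}1.png',im[y0*3:(y0+h)*3,x0*3:(x0+w)*3])
a,b=cv2.imread('pics/top1.png'),cv2.imread('pics/scene1.png')
m=np.zeros((840,780,3),np.uint8);m[:420,:750]=a;m[420:,:]=b;cv2.imwrite('pics/fit.png',cv2.resize(m,None,fx=.71,fy=.71,interpolation=3))
for l in['pink_bottle','lime_bottle','brush_cup']:
    for c in(T,S):
        o=ctrl.outline_of(c,l)
        if o:
            d=o[0];u,v,w,h=d['box'];print(l,[u,v,w,h])
E
python3 fit.py
```

```text
[[-0.7, -0.5], [-0.4, -0.2], [-0.5, -0.5], [-0.2, -0.7]]
x y yaw s g [0.5351 0.0717 1.7288 0.0593 0.3366] [[-0.7, -2.2], [-0.1, 2.0], [-1.3, -0.3], [-0.6, -1.2], [-1.9, -0.8], [0.7, -0.0], [-0.7, -1.9], [-2.0, -0.7], [0.7, 1.0], [0.6, 0.6], [0.3, 0.5], [0.1, 0.1], [-0.2, 0.3], [0.2, 0.4], [0.9, 1.0], [0.7, 1.2]]
pink_bottle [255.3, 156.7, 25.7, 26.7]
pink_bottle [376.7, 228.7, 27.4, 53.9]
lime_bottle [196.1, 232.3, 26.3, 18.6]
lime_bottle [434.2, 151.5, 35.0, 53.8]
brush_cup [269.8, 275.0, 35.8, 35.1]
brush_cup [330.5, 84.1, 44.4, 86.6]
```

View pics/fit.png

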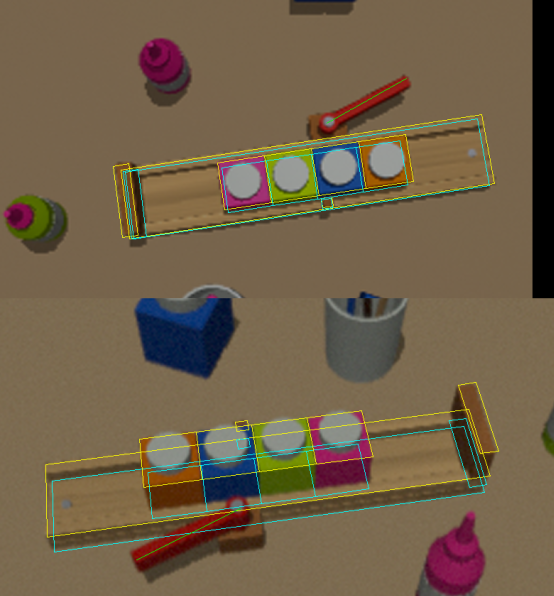

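```bash
cat > to.py <<'E'
# usage: to.py rackx racky z [more triples] : shift (cm) in current tool axes, and turn to align tool x with rack x
import sys;from cell import ctrl;from h import *
from scipy.spatial.transform import Rotation as R
q=np.load('q.npy');s=ctrl.get_state();r=R.from_quat(s['tool_rot']);P=np.array(s['position'])
c,n=np.cos(q[2]),np.sin(q[2]);tr=np.array([[c,n,0],[n,-c,0],[0,0,-1]]).T
d=P[:2]-q[:2];print('t',s['time_s'],'rack now mm',np.round([1e3*(c*d[0]+n*d[1]),1e3*(-n*d[0]+c*d[1]),P[2]*1e3],1),'grip',round(s['grip_width'],2))
f=s['force'];print('force rack',np.round([c*f[0]+n*f[1],-n*f[0]+c*f[1],f[2]],1),'turn',np.round((r.inv()*R.from_matrix(tr)).as_rotvec(),3))
a=np.array(sys.argv[1:],float).reshape(-1,3)/1e3
for t in a: 
    w=r2w(q[:3],t)[0];print(t*1e3,'world',np.round(w,3),'shift cm',np.round(r.inv().apply(w-P)*100,2))
E
python3 to.py -135 0 120; python3 - <<'E'
from h import *
q=np.load('q.npy');print(np.roll(r2w(q[:3],[[.165,0,0],[-.18,0,0]]),0))
E
```

```text
t 1.4 rack now mm [-659.4  485.3  231.3] grip 1.0
force rack [ 0.5  0.1 -0.6] turn [-0.   -0.   -1.49]
[-135.    0.  120.] world [ 0.556 -0.062  0.12 ] shift cm [ 52.6  -48.35  11.13]
[[ 0.50918504  0.23463114  0.        ]
 [ 0.56347253 -0.10607089  0.        ]]
```

```bash
python3 -m inch '1 2.9 -2.7 0 0 0 -0.09;1 5.8 -5.4 0 0 0 -0.18;1 8.7 -8.1 0 0 0 -0.27;1 11.6 -10.8 0 0 0 -0.36;1 14.5 -13.4 0 0 0 -0.45;1 17.4 -16 0 0 0 -0.54;1 20.3 -18.7 0 0 0 -0.63;1 23.2 -21.4 0 0 0 -0.72;1 26 -24 0 0 0 -0.8;1 26 -24 0 0 0 -0.8' 40; python3 to.py -135 0 120
```

```text
time_s: 2.23
position: [0.3582, -0.3562, 0.2314]
tool_rot: [0.866, 0.5, 0.001, -0.001]
force: [-0.1, 1.0, -0.1]
grip_width: 0.003
t 2.2333 rack now mm [-394.7  242.1  231.4] grip 0.0
force rack [ 1.  -0.  -0.1] turn [ 0.001 -0.002 -0.682]
[-135.    0.  120.] world [ 0.556 -0.062  0.12 ] shift cm [35.4   2.43 11.23]
```

```bash
python3 -m inch '1 3.9 0.3 0.5 0 0 -0.08;1 7.8 0.5 1 0 0 -0.16;1 11.7 0.8 2 0 0 -0.24;1 15.6 1.1 3 0 0 -0.32;1 19.5 1.3 4 0 0 -0.4;1 23.4 1.6 5 0 0 -0.48;1 27.3 1.9 6.5 0 0 -0.56;1 31.2 2.2 8 0 0 -0.64;1 35.4 2.43 9.5 0 0 -0.682;1 35.4 2.43 11.2 0 0 -0.682'; python3 to.py -135 0 24; python3 - <<'E'
from cell import ctrl
import cv2
a=ctrl.read_camera('scene');b=ctrl.read_camera('wrist')
cv2.imwrite('pics/s2.png',cv2.resize(cv2.hconcat([cv2.resize(a['color'][110:310,150:450,::-1],(600,400)),]),None,fx=1,fy=1))
cv2.imwrite('pics/w2.png',b['color'][...,::-1])
s=cv2.imread('pics/s2.png');w=cv2.resize(cv2.imread('pics/w2.png'),(320,200));w=cv2.copyMakeBorder(w,0,0,0,280,0);cv2.imwrite('pics/c2.png',cv2.vconcat([s,w]))
E
```

```text
time_s: 3.07
position: [0.5598, -0.0578, 0.121]
tool_rot: [0.647, 0.763, 0.003, 0.001]
force: [-0.2, 0.5, 0.4]
grip_width: -0.002
t 3.0667 rack now mm [-131.7   -4.   121. ] grip -0.0
force rack [0.6 0.1 0.4] turn [ 0.006 -0.002  0.006]
[-135.    0.   24.] world [ 0.556 -0.062  0.024] shift cm [-0.34 -0.46  9.7 ]
```

View pics/c2.png

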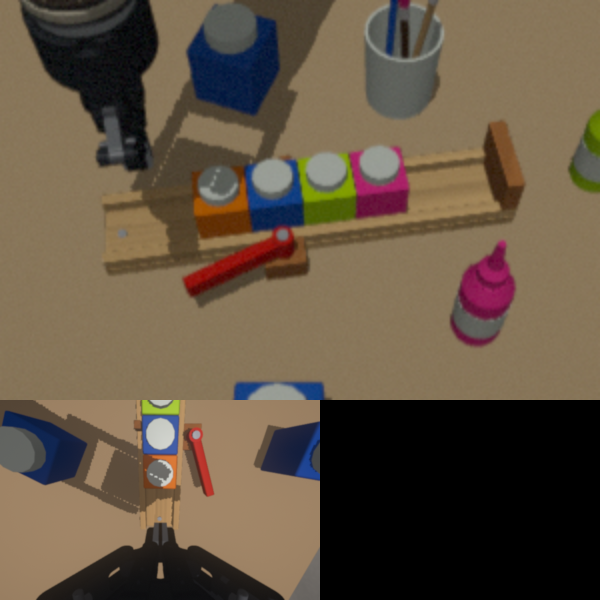

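The scene shows the shut fingertips above the channel, behind the orange pot. The wrist view shows them in line with the channel centre (160,530). I lower now.

```bash
python3 -m inch '1 -0.3 -0.45 0.5 0 0 0;1 -0.3 -0.45 2 0 0 0;1 -0.3 -0.45 3.5 0 0 0;1 -0.3 -0.45 5 0 0 0;1 -0.3 -0.45 6.5 0 0 0;1 -0.3 -0.45 7.5 0 0 0;1 -0.3 -0.45 8.5 0 0 0;1 -0.3 -0.45 9.2 0 0 0;1 -0.3 -0.45 9.6 0 0 0;1 -0.3 -0.45 9.6 0 0 0'; python3 to.py -120 0 24  -104 0 24 -15 0 24
python3 - <<'E'
from cell import ctrl
import cv2
a=ctrl.read_camera('scene');b=ctrl.read_camera('wrist')
s=cv2.resize(a['color'][140:260,180:420,::-1],(720,360));w=b['color'][100:300,170:470,::-1];w=cv2.copyMakeBorder(w,0,0,0,420,0);cv2.imwrite('pics/c3.png',cv2.vconcat([s,w]))
E
```

```text
time_s: 4.0
position: [0.55, -0.0635, 0.0204]
tool_rot: [0.648, 0.761, -0.0, -0.004]
force: [-0.2, -0.0, 0.1]
grip_width: -0.003
t 4.0 rack now mm [-135.8    6.6   20.4] grip -0.0
force rack [-0.   0.2  0.1] turn [-0.005 -0.005  0.002]
[-120.    0.   24.] world [ 0.554 -0.047  0.024] shift cm [ 1.58  0.66 -0.36]
[-104.    0.   24.] world [ 0.552 -0.031  0.024] shift cm [ 3.18  0.66 -0.35]
[-15.   0.  24.] world [0.538 0.057 0.024] shift cm [12.08  0.68 -0.3 ]
```

View pics/c3.png

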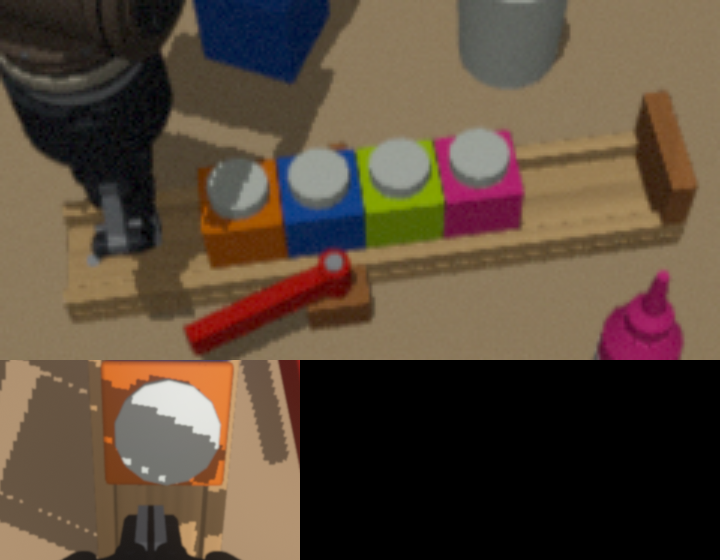

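```bash
python3 -m inch '1 0 0.3 -0.3 0 0 0;1 0.2 0.6 -0.3 0 0 0;1 0.4 0.6 -0.3 -0.005 -0.005 0;1 0.6 0.6 -0.3 -0.005 -0.005 0;1 0.8 0.6 -0.3 -0.005 -0.005 0;1 1.0 0.6 -0.3 -0.005 -0.005 0;1 1.2 0.6 -0.3 -0.005 -0.005 0;1 1.4 0.6 -0.3 -0.005 -0.005 0;1 1.6 0.6 -0.3 -0.005 -0.005 0;1 1.6 0.6 -0.3 -0.005 -0.005 0'; python3 to.py -105 0 24
```

```text
time_s: 4.93
position: [0.5541, -0.0463, 0.0244]
tool_rot: [0.648, 0.762, 0.0, 0.001]
force: [-0.0, -0.1, -0.5]
grip_width: -0.002
t 4.9333 rack now mm [-1.195e+02 -1.000e-01  2.440e+01] grip -0.0
force rack [-0.1  0.  -0.5] turn [0.001 0.001 0.003]
[-105.    0.   24.] world [ 0.552 -0.032  0.024] shift cm [ 1.45 -0.01  0.04]
```

Centred. Now a slow advance to contact.

```bash
python3 -m inch '1 0.25 0 0 0 0 0;1 0.5 0 0 0 0 0;1 0.75 0 0 0 0 0;1 1.0 0 0 0 0 0;1 1.25 0 0 0 0 0;1 1.5 0 0 0 0 0;1 1.75 0 0 0 0 0;1 2.0 0 0 0 0 0;1 2.25 0 0 0 0 0;1 2.5 0 0 0 0 0'; python3 to.py -30 0 24
```

```text
time_s: 5.77
position: [0.55, -0.0214, 0.0244]
tool_rot: [0.648, 0.762, 0.0, 0.001]
force: [1.4, -2.2, -2.1]
grip_width: -0.001
t 5.7667 rack now mm [-94.3  -0.1  24.4] grip -0.0
force rack [-2.4 -1.  -2.1] turn [0.001 0.001 0.003]
[-30.   0.  24.] world [0.54  0.042 0.024] shift cm [6.43 0.01 0.03]
```

```bash
cat > row.py <<'E'
from cell import ctrl
from h import *
q=np.load('q.npy');import sys
for n in('scene','top'):
    c=ctrl.read_camera(n)
    k=caps(c,q,float(sys.argv[1])/1e3);R=np.array(c['R']);o=-R.T@np.array(c['t'])
    for u in k:
        d=R.T@[(u[0]-c['cx'])/c['fx'],(u[1]-c['cy'])/c['fy'],1];w=o+d*(.0735-o[2])/d[2]-[q[0],q[1],0]
        C,S=np.cos(q[2]),np.sin(q[2]);print(n,np.round([1e3*(C*w[0]+S*w[1]),1e3*(-S*w[0]+C*w[1])],1),end=' ')
    print()
E
python3 -m inch '1 0.4 0 0 0 0 0;1 0.8 0 0 0 0 0;1 1.2 0 0 0 0 0;1 1.6 0 0 0 0 0;1 2.0 0 0 0 0 0;1 2.4 0 0 0 0 0;1 2.8 0 0 0 0 0;1 3.2 0 0 0 0 0;1 3.5 0 0 0 0 0;1 3.7 0 0 0 0 0'; python3 to.py -20 0 24; python3 row.py 105
```

```text
time_s: 6.6
position: [0.544, 0.0155, 0.0244]
tool_rot: [0.648, 0.762, 0.0, 0.001]
force: [0.3, -1.6, -0.3]
grip_width: 0.002
t 6.6 rack now mm [-56.9   0.1  24.4] grip 0.0
force rack [-1.6 -0.  -0.3] turn [0.001 0.001 0.003]
[-20.   0.  24.] world [0.538 0.052 0.024] shift cm [3.69 0.02 0.03]
scene [111.4   1. ] scene [66.4  1.3] scene [24.8  0.1] scene [24.8  0.1] 
top [112.4  -0. ] top [67.3  0.1] top [25.8 -1.2] top [25.8 -1.2]
```

```bash
python3 -m inch '1 0.3 0 0 0 0 0;1 0.6 0 0 0 0 0;1 0.9 0 0 0 0 0;1 1.2 0 0 0 0 0;1 1.5 0 0 0 0 0;1 1.8 0 0 0 0 0;1 2.1 0 0 0 0 0;1 2.3 0 0 0 0 0;1 2.5 0 0 0 0 0;1 2.6 0 0 0 0 0'; python3 to.py -25 0 24
```

```text
time_s: 7.53
position: [0.5397, 0.0417, 0.0244]
tool_rot: [0.648, 0.762, 0.0, 0.0]
force: [-0.5, -3.1, 0.1]
grip_width: -0.003
t 7.5333 rack now mm [-30.3   0.2  24.4] grip -0.0
force rack [-3.   1.   0.1] turn [0.001 0.    0.003]
[-25.   0.  24.] world [0.539 0.047 0.024] shift cm [0.53 0.03 0.04]
```

```bash
python3 -m inch '1 0.05 0 0 0 0 0;1 0.1 0 0 0 0 0;1 0.15 0 0 0 0 0;1 0.2 0 0 0 0 0;1 0.25 0 0 0 0 0;1 0.3 0 0 0 0 0;1 0.35 0 0 0 0 0;1 0.4 0 0 0 0 0;1 0.4 0 0 0 0 0;1 0.4 0 0 0 0 0'; python3 to.py -25 0 24; python3 row.py 140
```

```text
time_s: 8.37
position: [0.5394, 0.0439, 0.0245]
tool_rot: [0.648, 0.762, -0.001, 0.002]
force: [0.9, -8.3, -0.8]
grip_width: 0.0
t 8.3667 rack now mm [-28.1   0.1  24.5] grip 0.0
force rack [-8.3  0.5 -0.8] turn [0.001 0.003 0.004]
[-25.   0.  24.] world [0.539 0.047 0.024] shift cm [0.31 0.02 0.04]
scene [140.4   1. ] scene [95.4  1.2] scene [53.9  0.1] scene [53.9  0.1] 
top [140.6  -0.3] top [95.8 -0.1] top [55.5 -1.3] top [55.5 -1.3]
```

Resistance has risen, which suggests the stop. I press a little more to confirm.

```bash
python3 -m inch '1 0.1 0 0 0 0 0;1 0.2 0 0 0 0 0;1 0.3 0 0 0 0 0;1 0.4 0 0 0 0 0;1 0.5 0 0 0 0 0;1 0.5 0 0 0 0 0;1 0.5 0 0 0 0 0;1 0.5 0 0 0 0 0;1 0.5 0 0 0 0 0;1 0.5 0 0 0 0 0'; python3 to.py -60 0 24 -60 0 110; python3 - <<'E'
from cell import ctrl
import cv2
a=ctrl.read_camera('scene');b=ctrl.read_camera('wrist')
s=cv2.resize(a['color'][130:260,200:440,::-1],(720,390));w=b['color'][100:300,170:470,::-1];w=cv2.copyMakeBorder(w,0,0,0,420,0);cv2.imwrite('pics/c4.png',cv2.vconcat([s,w]))
E
```

```text
time_s: 9.3
position: [0.54, 0.0439, 0.025]
tool_rot: [0.647, 0.763, -0.003, 0.005]
force: [1.7, -19.9, -1.0]
grip_width: 0.001
t 9.3 rack now mm [-28.2  -0.4  25. ] grip 0.0
force rack [-19.9   1.4  -1. ] turn [0.002 0.012 0.007]
[-60.   0.  24.] world [0.545 0.012 0.024] shift cm [-3.17 -0.06  0.14]
[-60.   0. 110.] world [0.545 0.012 0.11 ] shift cm [-3.28 -0.04 -8.46]
```

View pics/c4.png

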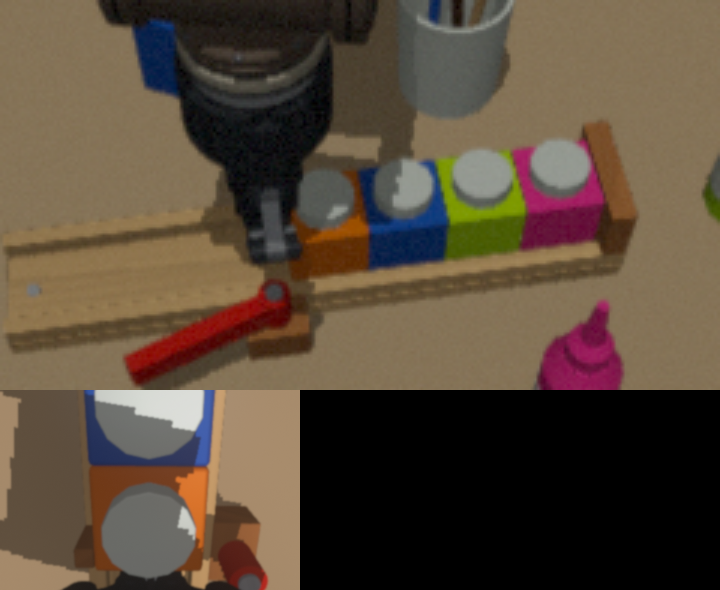

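The row is home. The picture shows the pink pot against the stop at (600,200), all four pots touching, and 20 N producing no motion. I back off and lift, then correct the 2 mm rack x bias that the stop contact revealed.

```bash
python3 -m inch '1 -0.5 0 0 0 0 0;1 -1 0 0 0 0 0;1 -2 0 0 0 0 0;1 -3 0 0 0 0 0;1 -3.5 0 -1 0 0 0;1 -3.5 0 -3 0 0 0;1 -3.5 0 -5 0 0 0;1 -3.5 0 -7 0 0 0;1 -3.5 0 -8 0 0 0;1 -3.5 0 -8 0 0 0'; python3 - <<'E'
from h import *
q=np.load('q.npy');q[0]-=.002*np.cos(q[2]);q[1]-=.002*np.sin(q[2]);np.save('q.npy',q)
from cell import ctrl
T=ctrl.read_camera('top');S=ctrl.read_camera('scene')
# gate angle: maximise overlap of projected arm with red mask
def red(c):
    h=cv2.cvtColor(c['color'],cv2.COLOR_RGB2HSV);return ((h[...,0]<5)|(h[...,0]>176))&(h[...,1]>190)&(h[...,2]>70)
def arm(g):
    a=np.radians(220.1)-g;u=np.array([np.cos(a),np.sin(a)]);n=np.array([-u[1],u[0]])
    return [[*(np.array([-.027,-.046])+l*u+w*n),z] for l in(-.007,.088) for w in(-.006,.006) for z in(.03,.05)]
for nm,c in(('top',T),('scene',S)):
    m=red(c);best=[]
    for g in np.arange(0,2.3,.02):
        k=np.zeros(m.shape,np.uint8);cv2.fillConvexPoly(k,cv2.convexHull(proj(c,r2w(q[:3],arm(g))).round().astype(np.int32)),1)
        best.append(((k&m).sum()/max(1,(k|m).sum()),g))
    print(nm,m.sum(),max(best))
E
python3 to.py -92 -112 110 -92 -112 40
```

```text
time_s: 10.23
position: [0.5476, 0.01, 0.109]
tool_rot: [0.647, 0.763, -0.001, 0.008]
force: [0.5, 0.6, 0.1]
grip_width: -0.005
top 12 (np.float64(0.0375), np.float64(0.04))
scene 565 (np.float64(0.7239583333333334), np.float64(0.38))
t 10.3333 rack now mm [-60.1  -0.4 105.5] grip -0.0
force rack [ 0.2 -0.2  0.4] turn [0.002 0.012 0.007]
[ -92. -112.  110.] world [ 0.661 -0.004  0.11 ] shift cm [-3.27 11.14 -0.38]
[ -92. -112.   40.] world [ 0.661 -0.004  0.04 ] shift cm [-3.18 11.12  6.62]
```

```bash
python3 -m inch '1 -0.5 2 -0.3 0.002 0.012 0.007;1 -1 4 -0.3 0.002 0.012 0.007;1 -1.5 6 -0.3 0.002 0.012 0.007;1 -2 8 -0.3 0.002 0.012 0.007;1 -2.5 10 -0.3 0.002 0.012 0.007;1 -3 11 -0.3 0.002 0.012 0.007;1 -3 11.1 -0.3 0.002 0.012 0.007;1 -3 11.1 1.5 0.002 0.012 0.007;1 -3 11.1 3 0.002 0.012 0.007;1 -3 11.1 4 0.002 0.012 0.007'; python3 to.py -90 -108 39; python3 - <<'E'
from cell import ctrl
import cv2
a=ctrl.read_camera('scene')
cv2.imwrite('pics/c5.png',cv2.resize(a['color'][130:330,150:450,::-1],(720,480)))
E
```

```text
time_s: 11.17
position: [0.6573, -0.001, 0.0625]
tool_rot: [0.649, 0.761, -0.001, -0.002]
force: [-1.0, -0.1, -0.4]
grip_width: 0.001
t 11.1667 rack now mm [ -89.  -109.2   62.5] grip 0.0
force rack [ 0.1  1.  -0.4] turn [-0.005 -0.002 -0.   ]
[ -90. -108.   39.] world [ 0.656 -0.002  0.039] shift cm [-0.1  -0.1   2.35]
```

View pics/c5.png

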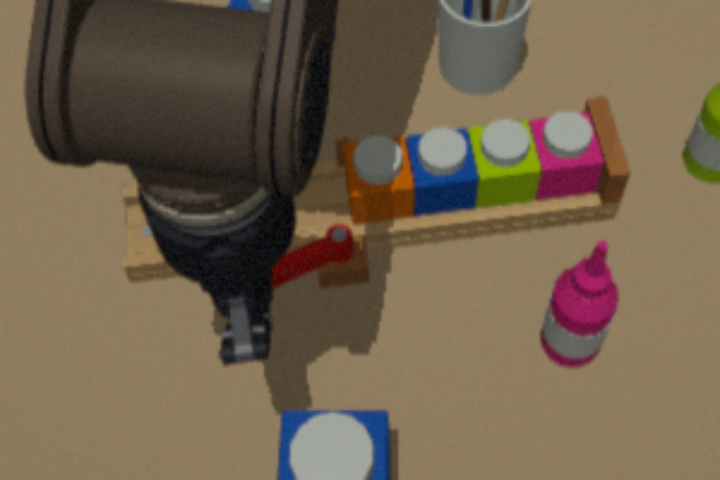

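The finger is on the outer side of the gate arm and clear of everything. I lower to z 39 mm and start sweeping the arm.

```bash
python3 -m inch '1 -0.1 -0.1 0.8 -0.005 0 0;1 -0.1 -0.1 1.6 -0.005 0 0;1 -0.1 -0.1 2.2 -0.005 0 0;1 -0.1 -0.1 2.35 -0.005 0 0;1 -0.1 -0.8 2.35 -0.005 0 0;1 -0.1 -1.5 2.35 -0.005 0 0;1 -0.1 -2.2 2.35 -0.005 0 0;1 -0.1 -2.9 2.35 -0.005 0 0;1 -0.1 -3.5 2.35 -0.005 0 0;1 -0.1 -4.1 2.35 -0.005 0 0'; python3 to.py -93 -47 39 -90 -25 39 -78 -4 39
```

```text
time_s: 12.05
position: [0.6153, -0.0086, 0.038]
tool_rot: [0.649, 0.761, 0.0, -0.001]
force: [1.4, 0.5, 0.9]
grip_width: 0.001
t 12.05 rack now mm [-89.9 -66.5  38. ] grip 0.0
force rack [ 0.3 -1.5  0.9] turn [-0.002 -0.002 -0.   ]
[-93. -47.  39.] world [ 0.597 -0.015  0.039] shift cm [-0.31 -1.95 -0.1 ]
[-90. -25.  39.] world [ 0.574 -0.015  0.039] shift cm [-0.01 -4.15 -0.09]
[-78.  -4.  39.] world [ 0.552 -0.007  0.039] shift cm [ 1.19 -6.25 -0.09]
```

```bash
python3 -m inch '1 -0.1 -0.7 0 0 0 0;1 -0.2 -1.3 0 0 0 0;1 -0.3 -1.95 0 0 0 0;1 -0.3 -2.7 0 0 0 0;1 -0.2 -3.4 0 0 0 0;1 0 -4.15 0 0 0 0;1 0.3 -4.7 0 0 0 0;1 0.6 -5.3 0 0 0 0;1 0.9 -5.8 0 0 0 0;1 1.2 -6.2 0 0 0 0'; python3 to.py -63 9 39 -46 16 39
```

```text
time_s: 12.88
position: [0.5515, -0.0063, 0.0381]
tool_rot: [0.649, 0.761, -0.0, -0.001]
force: [0.4, -0.0, 0.1]
grip_width: -0.002
t 12.8833 rack now mm [-77.5  -3.8  38.1] grip -0.0
force rack [-0.1 -0.4  0.1] turn [-0.002 -0.002 -0.   ]
[-63.   9.  39.] world [0.536 0.006 0.039] shift cm [ 1.45 -1.28 -0.09]
[-46.  16.  39.] world [0.527 0.022 0.039] shift cm [ 3.15 -1.98 -0.09]
```

```bash
python3 -m inch '1 0.35 -0.3 0 0 0 0;1 0.7 -0.6 0 0 0 0;1 1.05 -0.95 0 0 0 0;1 1.45 -1.3 0 0 0 0;1 1.8 -1.5 0 0 0 0;1 2.15 -1.65 0 0 0 0;1 2.5 -1.8 0 0 0 0;1 2.8 -1.9 0 0 0 0;1 3.0 -1.95 0 0 0 0;1 3.15 -2 0 0 0 0'; python3 to.py -46 16 39 -44 16 39
```

```text
time_s: 13.72
position: [0.5266, 0.022, 0.0381]
tool_rot: [0.649, 0.761, -0.0, -0.001]
force: [1.0, -0.5, 0.7]
grip_width: 0.0
t 13.7167 rack now mm [-45.7  16.3  38.1] grip 0.0
force rack [-0.7 -0.9  0.7] turn [-0.002 -0.002  0.   ]
[-46.  16.  39.] world [0.527 0.022 0.039] shift cm [-0.03  0.03 -0.09]
[-44.  16.  39.] world [0.527 0.024 0.039] shift cm [ 0.17  0.03 -0.09]
```

```bash
python3 -m inch '1 0.05 0 0 0 0 0;1 0.1 0 0 0 0 0;1 0.15 0 0 0 0 0;1 0.2 0 0 0 0 0;1 0.25 0 0 0 0 0;1 0.3 0 0 0 0 0;1 0.35 0 0 0 0 0;1 0.4 0 0 0 0 0;1 0.4 0 0 0 0 0;1 0.4 0 0 0 0 0'; python3 to.py -80 16 39; python3 - <<'E'
from cell import ctrl
import cv2
a=ctrl.read_camera('scene');b=ctrl.read_camera('wrist')
s=cv2.resize(a['color'][130:260,200:440,::-1],(720,390));w=b['color'][100:300,170:470,::-1];w=cv2.copyMakeBorder(w,0,0,0,420,0);cv2.imwrite('pics/c6.png',cv2.vconcat([s,w]))
E
```

```text
time_s: 14.55
position: [0.5261, 0.0241, 0.0382]
tool_rot: [0.649, 0.761, -0.002, -0.0]
force: [-0.7, -7.5, 0.7]
grip_width: 0.0
t 14.55 rack now mm [-43.6  16.4  38.2] grip 0.0
force rack [-7.3  1.9  0.7] turn [-0.003  0.002  0.001]
[-80.  16.  39.] world [ 0.532 -0.012  0.039] shift cm [-3.64  0.04 -0.08]
```

View pics/c6.png

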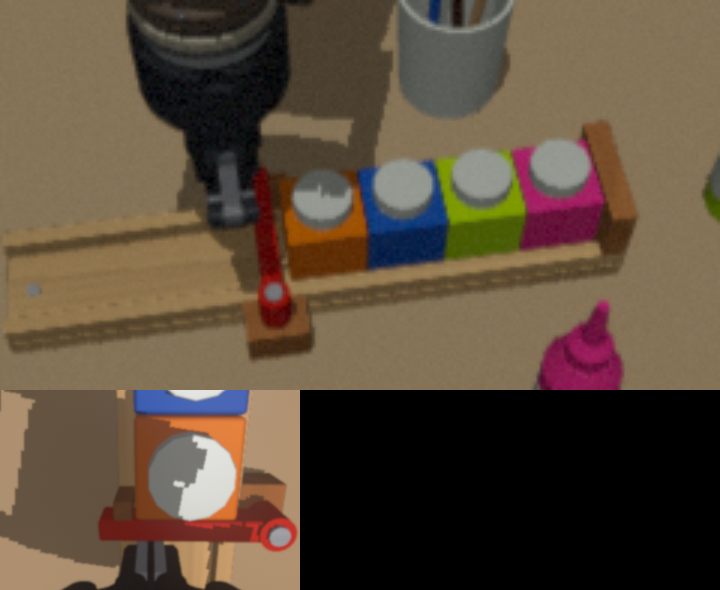

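The gate lies straight across the channel against the catch, with 7 N of resistance at the expected position. One more slight press, then I retreat straight back and up.

```bash
python3 -m inch '1 0.2 0 0 0 0 0;1 0.4 0 0 0 0 0;1 0.4 0 0 0 0 0;1 0 0 0 0 0 0;1 -0.7 0 0 0 0 0;1 -1.8 0 0 0 0 0;1 -3 0 0 0 0 0;1 -3.6 0 -1.5 0 0 0;1 -4.2 0 -4.5 0 0 0;1 -5 0 -8 0 0 0' && python3 -m inch '1 -3 0 -3 0 0 0;1 -7 0 -5 0 0 0;1 -11 0 -6 0 0 0;1 -15 0 -6 0 0 0;1 -19 0 -6 0 0 0;1 -21 0 -6 0 0 0;1 -21 0 -6 0 0 0;1 -21 0 -6 0 0 0;1 -21 0 -6 0 0 0;1 -21 0 -6 0 0 0'; python3 row.py 142; python3 - <<'E'
from cell import ctrl
import cv2
a=ctrl.read_camera('scene');b=ctrl.read_camera('top')
s=cv2.resize(a['color'][130:260,190:440,::-1],(600,312));w=cv2.resize(b['color'][170:270,210:410,::-1],(560,280));w=cv2.copyMakeBorder(w,0,0,0,40,0);cv2.imwrite('pics/c7.png',cv2.vconcat([s,w]))
E
```

```text
time_s: 15.48
position: [0.5322, -0.0255, 0.1166]
tool_rot: [0.649, 0.761, -0.003, -0.003]
force: [0.7, -0.3, 0.3]
grip_width: -0.002
time_s: 16.32
position: [0.5657, -0.2317, 0.176]
tool_rot: [0.648, 0.761, -0.003, -0.004]
force: [0.4, -0.6, 0.9]
grip_width: -0.001
scene [142.4   1.1] scene [97.   1.2] scene [52.1  1.6] scene [6.9 1.3] 
top [142.5  -0.2] top [97.8 -0.1] top [52.8 -0.1] top [ 7.5 -0.2]
```

View pics/c7.png

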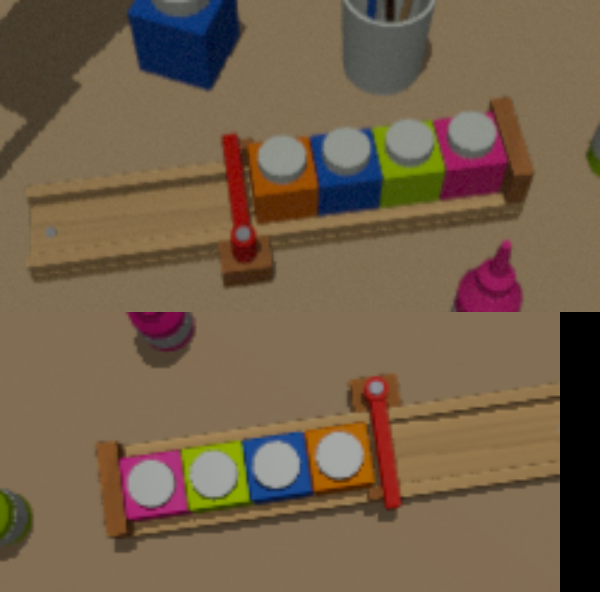

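The pots sit at 142.5, 97.8, 52.8 and 7.5 mm, which is home and touching. The gate is square across the channel on its catch, and the robot is clear.

```bash
python3 -c "
from cell import ctrl
print(ctrl.close_job())"
```

```text
the job is handed in; nothing more can be done
None
```

The four-pot row is home against the end stop and the red gate is shut behind it. I handed the job in at about 16.5 s of the 48 s allowed.

- **Row:** I pushed it slowly with shut fingertips low in the channel. At the end about 20 N on the last pot moved nothing further. From above, the final pot centres are at rack x of about 142.5, 97.8, 52.8 and 7.5 mm, against 142.5, 97.5, 52.5 and 7.5 expected, so the pots are touching.
- **Gate:** I swept it round with the fingertips at no more than 1.5 N until it met resistance at the expected spot, about 7 N. The last pictures show it straight across the channel on its catch, with the gap to the orange pot still there.
- **Left alone:** I never touched the bottles or the brush cup. The last pictures only partly show them, so I did not measure their positions again.
- **Disagreement:** my first rack fit was about 2 mm off along the channel. I corrected it from the stop contact, so the absolute pot positions above rest partly on that. The pot spacing and the contact forces don't depend on it.
- **Failed check:** the automatic gate-angle check saw too few red pixels in the top camera (the arm was in the way), so I judged the gate by the scene camera, contact force and sight.

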